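Hold a sherd cassette in the imaging hood

TASK

Take the specimen cassette out of its wooden stand by its black tab, turn it so that the side showing the pottery sherd faces the lens, and lower it upright through the slot in the top of the imaging hood until the middle of the sherd is level with the middle of the lens. Finish while still holding it there, still, with its wide collar clear above the hood and without pushing hard against the slot. Leave the other things on the table where they are.

Things in the scene. Friction and masses are not known exactly. Their poses are not given: they have to be found in the camera images.
- cassette: Flat aluminium cassette standing upright, loose, 126 mm tall, about 0.14 kg. Origin: centre of its foot's underside; z up, x its width, y its thickness. Blade 36 (x) by 9 mm (y) up to z = 70 mm, the lowest 6 mm tapering to 31 x 4; collar 50 x 20 mm, z = 70 to 76; grip tab above. A brown sherd (25 x 33 mm) is set into its +y face; its -y face is plain. It starts in the stand.
- cassette_grip (a point): Middle of the cassette's black grip tab, which is 24 mm wide (x), 12 mm thick (y) and spans z = 76 to 126 mm; the point is 105 mm above the foot, a good place for the TCP with the fingers closing along the cassette's y. Axes as the cassette's.
- cassette_sherd (a point): Middle of the sherd's face: 28 mm above the foot and 4 mm from the cassette's axis towards its +y side. Axes as the cassette's.
- cassette_front (a point): Imaginary point 20 mm straight out in front of the sherd's middle, on the side the sherd faces (28 mm above the foot, 24 mm from the cassette's axis along its +y). When the cassette is in place it coincides with hood_lens.
- stand: Fixed wooden block 90 mm (x) by 70 mm (y), 30 mm high, with a pocket 38 x 11 mm, 18 mm deep, in its top; the cassette's foot starts on the pocket's floor, 12 mm above the table, with axes parallel to the stand's. It may be turned any way. Origin at the centre of its underside.
- hood: Fixed imaging hood, 100 (x) by 135 mm (y), 110 mm high, open on both x sides. Origin on the table below the slot's middle, z up. White top plate 10 mm thick with the slot; a dark block at its +y end carries the black lens, facing -y; a white wall closes the -y side. The cassette belongs in it with axes parallel to the hood's, foot 52 mm above the table, collar 12 mm above the plate.
- hood_slot (a point): Middle of the slot, at the upper face of the hood's top plate, 110 mm above the table. The slot is 38 mm long along the hood's x and 11 mm wide along its y (2 mm more than the blade each way, 1 mm a side), and 10 mm deep, clean through. Axes as the hood's.
- hood_focus (a point): Where the middle of the sherd's face belongs: 30 mm below the top plate's upper face, 80 mm above the table, 4 mm from the slot's middle plane towards the lens. Axes as the hood's.
- hood_lens (a point): Middle of the lens's front glass, 80 mm above the table, 24 mm from the slot's middle plane along the hood's +y. The lens barrel is 32 mm across. Axes as the hood's.
- jar: Bystander: closed glass jar, 54 mm across, 75 mm high. Origin under its centre.
- bowl_mid: Bystander: small white bowl, 84 mm across, 38 mm high, near the middle of the table. Origin under its centre.
- loose_sherd: Bystander: flat sherd lying on the table, 52 x 43 mm, 8 mm thick. Origin under its centre.
- bowl_left: Bystander: white bowl, 104 mm across, 45 mm high, at the back left. Origin under its centre.
- bowl_right: Bystander: white bowl, 104 mm across, 45 mm high, at the back right. Origin under its centre.
- brush: Bystander: brush about 170 mm long lying at the back left. Origin under its middle.
- loupe: Bystander: black ring-shaped loupe, 44 mm across, 28 mm high, at the back. Origin under its centre.
Mind the look-alikes: they are no part of the job. What is meant by the hood is not green, and is the larger of those in its own colour. What is shaped like the cassette but orange or pink is not meant.

How it is judged:
By the outcome, as a careful person would: the job done as asked, in the order asked, and still so for the second after the job is handed in, while the arm keeps its last pose, push and grip.
It also fails if it takes over 50 s, if anything falls off the work surface, if the arm or the gripper's body presses on something with over 40 N, if the wrist force passes 120 N, or if a joint passes its speed limit or range.

ROBOT

A 6-joint arm with a two-finger parallel gripper is mounted at the origin on the work surface. World frame = base frame: x ahead of the robot, y to its left, z up, the work surface at z = 0. Lengths are in m, angles in rad, forces in N, time in s.
With the tool pointing down it reaches from about 0.3 to 0.775 m from the base axis. Payload 14.6 kg.
Tool frame: the origin (TCP) lies between the finger pads, 19 mm behind the fingertips; this is the grasp point; z points along the fingers, y is the line along which they close (so a half turn about z gives the same grasp; the last joint's range is limited). The gripper opens to 85 mm and grips with 20 to 120 N. Pads are 22 mm wide; open, the fingers measure 114 mm over their backs; the gripper's body (76 mm by 85 mm) begins 54 mm behind the grasp point. The pads swing forward as they close: fully open they stand 13 mm farther back than shut.
Start: joints at [-1.321, 0.3, 1.521, -0, 1.321, -0.067], TCP at [0.171, -0.523, 0.25] pointing down, gripper open.
Joint ranges: [-3.03, 3.03], [-0.79, 2.21], [0.23, 2.52], [-1.04, 4.18], [0, 3.07], [-2.55, 2.55]. Speed limits (rad/s): [2.22, 2.22, 2.57, 3.14, 3.14, 3.14].

INTERFACE

Orientations are given as [roll, pitch, yaw] about the fixed x, y, z axes, in that order (R = Rz(yaw) Ry(pitch) Rx(roll)).
In Python, from rig import * gives the robot as it stands.
- The arm moves only by the shell command python3 -m creep 'ROWS' [OPENING] [FORCE]. ROWS is JSON, one flat list of numbers, 4 for each row, row after row: the shift along the world's x, y, z in m, then the turn about the world's z in rad. A call has 1 to 20 rows; each row is the pose to reach, as a shift and turn from the pose commanded when the call began; what a row does not reach only later rows make up. A row lasts 1/10 s, in which the tool goes at most 50 mm and 8.59 degrees, less where a joint would pass 70% of its speed; a pose out of reach is approached as far as the arm can. A call with a gripper value outside its range is refused whole. OPENING is the closure, from 0 (fully open) to 1 (shut), set as the call begins (- or left out, the last holds). The fingers move at their own pace and stop on an object; FORCE is the grip in N (left out, the last holds). Time passes only in rows, so rows that repeat a pose let the fingers close. It gives the time, the measured TCP pose, the force, the opening and the grip force at its end, in the units of the state.
- observe(): the state, without advancing time (a new reading comes with each control period).
- camera(name): name is "scene" or "top" or "wrist"; returns the picture (400x640x3 uint8, red, green, blue); there is no depth.
- camera_info(name): a dict with "vfov" (degrees; the focal length in pixels is half the picture's height over the tangent of half this angle, whatever the lens; pixels are square), "cx", "cy" (the principal point, pixels), "rvec" (rotation vector, rad) and "tvec" (3), from world to camera coordinates, as OpenCV has them. Camera axes: x right, y down, z forward; pixel columns grow to the right and rows downward; lengths in m; the calibration is good to about 2 mm. A picture is of the moment at which its call begins: read the wrist's pose just before it. camera_info takes no time and is no camera call; for the wrist camera it gives the pose at the moment of the call.
- finish_job(): hands the job in; it is judged then, once.
The state is a dict: "t": time; "q": joint angles; "qd": joint speeds; "tau": joint torques, N m; "ee_pos": TCP position; "eef_rot": TCP orientation; "wrist_force": force on the tool from outside, world axes, zero at the start; "ft_torque": the same for the moment, N m; "grip_width": finger opening in m; "gripper_force": force on a finger pad.
Only numpy, scipy, OpenCV 4.12 (cv2) and the standard library are available. Lean on these libraries where they do the work, as an engineer would, in place of code of your own. Each camera call takes 0.05 s, during which the arm holds its last target. There are 200 camera calls.

## Working session

There is one attempt and no reset: what is moved stays moved. The work goes in short steps, Python scripts to look and compute and a shell command to move; the robot and the scene stay as the last step left them, time stands still between calls to the robot, and variables do not carry over. Pictures are saved under pics/ and viewed, at most 10 in all, crops included, and the job is handed in when it is done.

```bash
mkdir -p pics; python3 - <<'E'
from rig import *
import cv2
for n in ("scene","top"):
    im=camera(n); cv2.imwrite(f"pics/{n}0.png",im[:,:,::-1]); print(n,camera_info(n))
s=observe();print(s['t'],s['ee_pos'],s['eef_rot'],s['grip_width'])
E
```

```text
scene {'vfov': 53.12341313474291, 'cx': 312.8677522787599, 'cy': 202.96262930585806, 'rvec': array([ 2.14495133,  0.72924353, -0.38304302]), 'tvec': array([-0.47616982, -0.08889807,  1.28385092])}
top {'vfov': 52.14296221577241, 'cx': 318.46872169051926, 'cy': 204.9792644464045, 'rvec': array([ 2.14364317, -2.11856257,  0.196922  ]), 'tvec': array([0.0392056 , 0.55925435, 1.04889058])}
0.1 [ 0.17129933 -0.52244604  0.24947974] [-3.14057876e+00 -7.89320390e-05  3.16856750e-01] 0.08553152832530918
```

View pics/scene0.png

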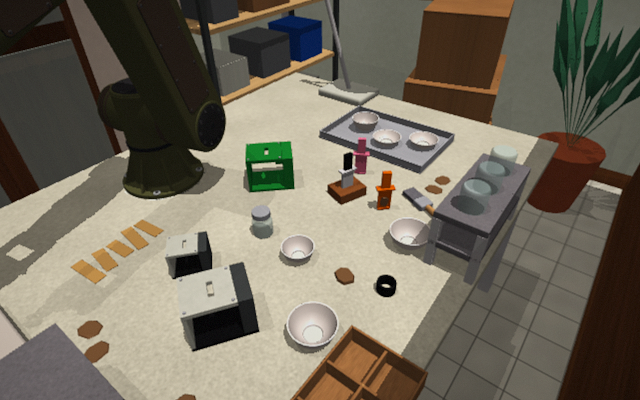

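View pics/top0.png

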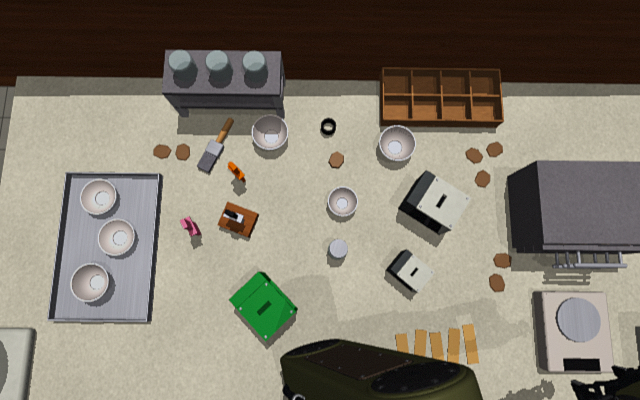

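The scene view shows the stand with the cassette at (347,180) and the large white hood at (215,300). In the top view they are at (238,220) and (437,202). I'll zoom in on both.

```bash
python3 - <<'E'
import cv2,numpy as np
a=cv2.imread("pics/scene0.png");b=cv2.imread("pics/top0.png")
c=lambda im,x,y,w,h:cv2.resize(im[y:y+h,x:x+w],(400,300),interpolation=cv2.INTER_CUBIC)
cv2.imwrite("pics/z.png",np.vstack([np.hstack([c(a,315,140,80,60),c(b,205,195,80,60)]),np.hstack([c(a,160,255,120,90),c(b,385,160,100,75)])]))
E
```

```text
(no output)
```

View pics/z.png

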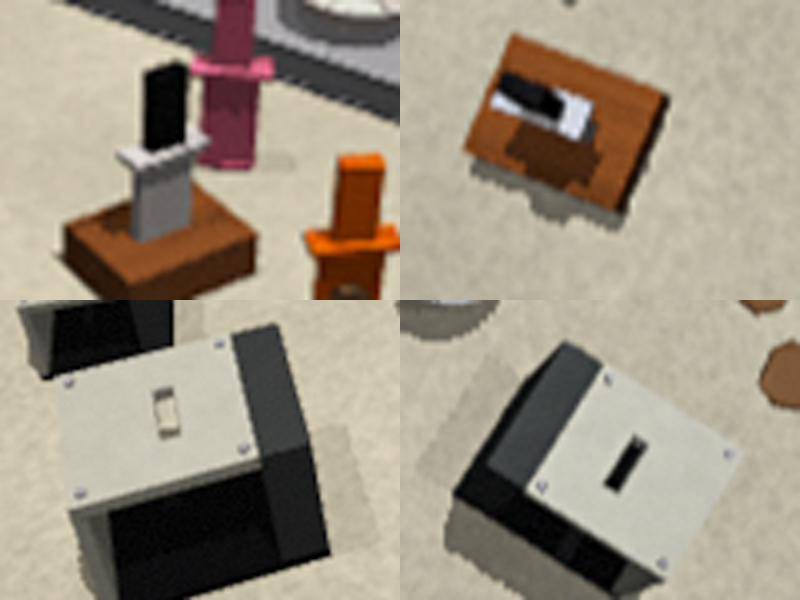

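The plain face of the cassette looks towards the scene camera, so the sherd faces away. The hood's dark lens block is at the upper left in the top view, and the slot runs from (445,194) to (438,207).

```bash
cat >h.py <<'E'
import numpy as np,cv2
from rig import *
def K(i):
    f=200/np.tan(np.radians(i['vfov'])/2); return np.array([[f,0,i['cx']],[0,f,i['cy']],[0,0,1]])
def plane(i,px,z):
    R=cv2.Rodrigues(i['rvec'])[0]; c=-R.T@i['tvec']
    d=(np.linalg.inv(K(i))@np.c_[px,np.ones(len(px))].T).T@R
    return c+d*((z-c[2])/d[:,2])[:,None]
def proj(i,P): return cv2.projectPoints(np.array(P,float),i['rvec'],i['tvec'],K(i),None)[0][:,0]
E
python3 - <<'E'
from h import *
t=camera_info('top');s=camera_info('scene')
for i in(t,s):
    print('cam',-cv2.Rodrigues(i['rvec'])[0].T@i['tvec'])
c=lambda L,x,y,k,ou,ov:[(x+(u-ou)/k,y+(v-ov)/k) for u,v in L]
def show(n,P):
    e=np.diff(np.r_[P,P[:1]],axis=0);print(n,P.mean(0).round(4),np.linalg.norm(e,axis=1).round(3),np.degrees(np.arctan2(e[:,1],e[:,0])).round(1));print(P[:,:2].round(3).tolist())
show('stand top',plane(t,c([(515,35),(667,95),(620,213),(465,150)],205,195,5,400,0),.03))
show('stand scn',plane(s,c([(65,232),(195,180),(257,237),(130,287)],315,140,5,0,0),.03))
show('plate top',plane(t,c([(605,365),(742,453),(665,578),(527,490)],385,160,4,400,300),.11))
show('slot top',plane(t,c([(637,437),(648,441),(617,492),(605,486)],385,160,4,400,300),.11))
show('plate scn',plane(s,c([(57,378),(232,335),(258,462),(72,508)],160,255,10/3,0,300),.11))
show('slot scn',plane(s,c([(153,391),(172,387),(180,434),(160,439)],160,255,10/3,0,300),.11))
show('tabtop scn',plane(s,c([(143,72),(180,62),(186,68),(150,78)],315,140,5,0,0),.138))
E
```

```text
cam [0.36421822 0.05156784 1.13099947]
cam [ 1.04413257 -0.53253122  0.71352045]
stand top [0.5193 0.2628 0.03  ] [0.09  0.069 0.091 0.068] [-110.9  160.5   68.7  -20.5]
[[0.568, 0.293], [0.535, 0.209], [0.471, 0.232], [0.504, 0.317]]
stand scn [0.5288 0.2616 0.03  ] [0.095 0.067 0.088 0.064] [  70.8  -24.2 -110.9  161.1]
[[0.483, 0.229], [0.514, 0.318], [0.575, 0.291], [0.543, 0.208]]
plate top [ 0.5577 -0.2726  0.11  ] [0.102 0.097 0.101 0.098] [-123.6  146.8   57.1  -32.7]
[[0.627, -0.256], [0.57, -0.342], [0.489, -0.289], [0.545, -0.204]]
slot top [ 0.5622 -0.2678  0.11  ] [0.007 0.039 0.008 0.039] [-110.   147.5   63.2  -34.2]
[[0.58, -0.275], [0.577, -0.282], [0.544, -0.261], [0.548, -0.253]]
plate scn [ 0.5633 -0.2729  0.11  ] [0.105 0.101 0.101 0.098] [  56.3  -34.3 -125.2  147.8]
[[0.493, -0.289], [0.551, -0.202], [0.634, -0.259], [0.576, -0.341]]
slot scn [ 0.5653 -0.2667  0.11  ] [0.011 0.037 0.011 0.037] [  53.1  -33.5 -124.5  146.1]
[[0.547, -0.261], [0.553, -0.252], [0.584, -0.272], [0.578, -0.282]]
tabtop scn [0.5254 0.2632 0.138 ] [0.023 0.007 0.023 0.007] [  63.2  -28.3 -116.3  156.4]
[[0.517, 0.254], [0.527, 0.275], [0.534, 0.272], [0.524, 0.251]]
```

```bash
python3 -m creep '[0.02,0.04,0,0.05, 0.04,0.08,0,0.1, 0.06,0.13,0,0.15, 0.08,0.17,0,0.2, 0.1,0.22,0,0.25, 0.12,0.26,0,0.3, 0.14,0.31,0,0.35, 0.16,0.35,0,0.4, 0.18,0.4,0,0.45, 0.2,0.44,0,0.5, 0.22,0.49,0,0.55, 0.24,0.53,0,0.6, 0.26,0.58,0,0.65, 0.28,0.62,0,0.7, 0.3,0.67,0,0.75, 0.32,0.71,0,0.8, 0.335,0.745,0,0.85, 0.351,0.785,0,0.888, 0.351,0.785,0,0.888, 0.351,0.785,0,0.888]'; python3 - <<'E'
from h import *
s=observe();i=camera_info('wrist');im=camera('wrist');cv2.imwrite('pics/w1.png',im[:,:,::-1])
print(s['t'],s['ee_pos'],s['eef_rot'],s['q'],s['wrist_force']);print(i,-cv2.Rodrigues(i['rvec'])[0].T@i['tvec'])
E
```

```text
t: 2.1
ee_pos: [0.5221, 0.2628, 0.249]
eef_rot: [-3.14, 0.001, 1.206]
wrist_force: [-0.4, 0.2, 0.1]
grip_width: 0.0857
gripper_force: 0.0
2.1 [0.52206672 0.26276418 0.24904869] [-3.14047028e+00  1.22412843e-03  1.20574465e+00] [ 4.03672528e-01  3.78532620e-01  1.41846379e+00 -1.02168417e-04
  1.34625404e+00  7.68747724e-01] [-0.39883435  0.18742592  0.0669259 ]
{'vfov': 60.00447354262168, 'cx': 317.96751907851666, 'cy': 193.88050322007058, 'rvec': array([-2.76918435,  0.51082844,  0.08751258]), 'tvec': array([-0.3938456 ,  0.36584399,  0.52062806])} [0.55231496 0.34008151 0.37323252]
```

View pics/w1.png

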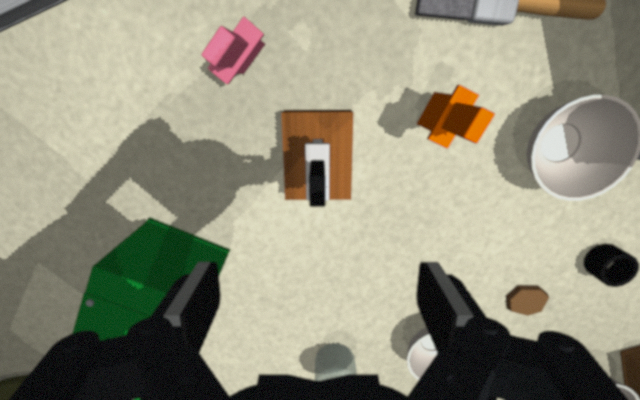

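The wrist view shows the stand at (284–352, 110–199) with the tab's top near (317,185). A zoom should give precise corners.

```bash
python3 - <<'E'
from h import *
im=cv2.imread('pics/w1.png')
cv2.imwrite('pics/w1z.png',cv2.resize(im[100:220,260:380],(600,600),interpolation=cv2.INTER_CUBIC))
i=camera_info('wrist')
print(plane(i,[(285,111),(352,110),(352,199),(283,199)],.03).round(4), plane(i,[(285,111),(352,110),(352,199),(283,199)],.03).mean(0))
a=np.radians(69);ux=np.array([np.cos(a),np.sin(a),0]);uy=np.array([-ux[1],ux[0],0]);o=np.array([.522,.262,0])
for w,h,z in((.024,.012,.138),(.05,.02,.088)): print(((proj(i,[o+sx*w/2*ux+sy*h/2*uy+[0,0,z] for sx,sy in((-1,-1),(1,-1),(1,1),(-1,1))])-[260,100])*5).round().tolist())
E
```

```text
[[0.5104 0.3203 0.03  ]
 [0.5713 0.298  0.03  ]
 [0.5412 0.2114 0.03  ]
 [0.4733 0.2375 0.03  ]] [0.52405771 0.26679839 0.03      ]
[[328.0, 562.0], [330.0, 405.0], [245.0, 405.0], [247.0, 562.0]]
[[345.0, 524.0], [348.0, 244.0], [228.0, 244.0], [231.0, 524.0]]
```

View pics/w1z.png

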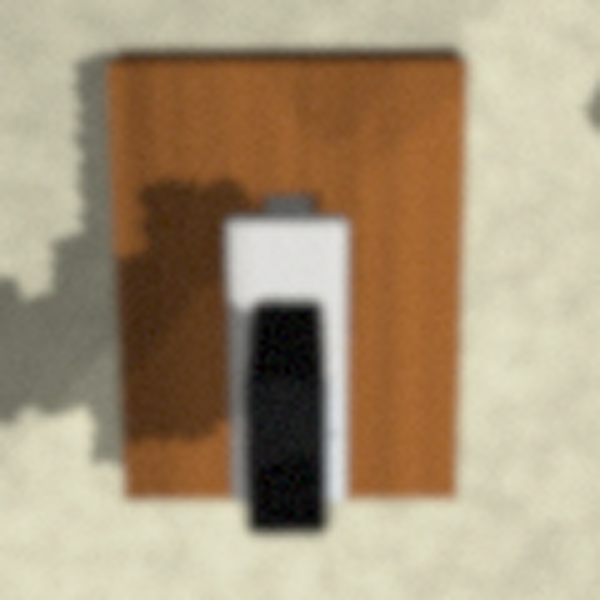

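```bash
python3 -m creep '[0.002,0.004,-0.03,0, 0.002,0.004,-0.06,0, 0.002,0.004,-0.09,0, 0.002,0.004,-0.115,0, 0.002,0.004,-0.132,0, 0.002,0.004,-0.132,0]' 0 && python3 -m creep '[0,0,0,0, 0,0,0,0, 0,0,0,0, 0,0,0,0, 0,0,0,0, 0,0,0,0, 0,0,0,0, 0,0,0,0]' 1 60
```

```text
t: 2.75
ee_pos: [0.5234, 0.2649, 0.1162]
eef_rot: [-3.139, 0.003, 1.203]
wrist_force: [0.7, -0.4, 0.3]
grip_width: 0.0852
gripper_force: 0.0
t: 3.55
ee_pos: [0.5242, 0.2666, 0.1185]
eef_rot: [-3.142, -0.0, 1.205]
wrist_force: [-2.6, -0.3, 6.0]
grip_width: 0.0113
gripper_force: 58.8
```

```bash
python3 -m creep '[0,0,0.006,0, 0,0,0.014,0, 0,0,0.025,0, 0,0,0.04,0, 0,0,0.06,0, 0,0,0.085,0, 0,0,0.11,0, 0,0,0.13,0, 0,0,0.14,0, 0,0,0.14,0, 0,0,0.14,0]'; python3 - <<'E'
from h import *
im=camera('wrist');cv2.imwrite('pics/w2.png',im[:,:,::-1]);im=camera('top');cv2.imwrite('pics/t2.png',im[:,:,::-1])
E
```

```text
t: 4.65
ee_pos: [0.5241, 0.2662, 0.2573]
eef_rot: [-3.141, 0.001, 1.205]
wrist_force: [-0.1, 0.0, -2.1]
grip_width: 0.0116
gripper_force: 58.5
```

View pics/w2.png

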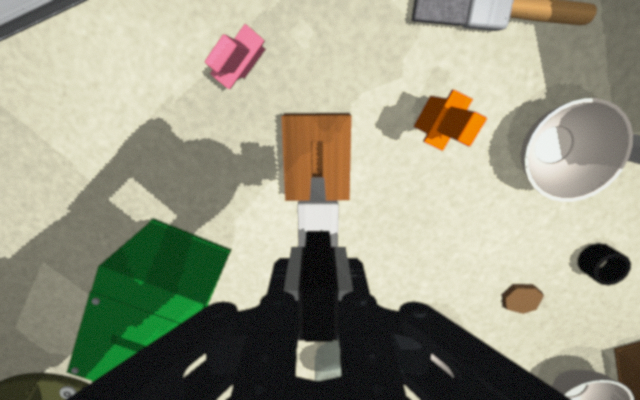

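The cassette is held, with its collar at (297–338, ~202) and the blade tip at ~(318,180). Next I carry it beside the slot while turning it so that the sherd faces the lens.

```bash
python3 -m creep '[0,-0.01,0,-0.04, 0,-0.03,0,-0.11, 0,-0.06,0,-0.21, 0,-0.09,0,-0.32, 0,-0.12,0,-0.43, 0.001,-0.16,0,-0.56, 0.002,-0.2,0,-0.7, 0.003,-0.24,0,-0.84, 0.003,-0.28,0,-0.98, 0.004,-0.32,0,-1.12, 0.005,-0.36,0,-1.26, 0.005,-0.4,0,-1.4, 0.006,-0.44,0,-1.54, 0.006,-0.47,0,-1.65, 0.006,-0.49,0,-1.73, 0.006,-0.505,0,-1.77, 0.006,-0.511,0,-1.79, 0.006,-0.511,0,-1.79, 0.006,-0.511,0,-1.79]'; python3 - <<'E'
from h import *
i=camera_info('wrist');im=camera('wrist');cv2.imwrite('pics/w3.png',im[:,:,::-1])
cv2.imwrite('pics/w3z.png',cv2.resize(im[80:320,170:490,::-1],(800,600),interpolation=cv2.INTER_CUBIC))
import pickle;pickle.dump((i,observe()),open('w3.pkl','wb'))
cv2.imwrite('pics/s3.png',camera('scene')[:,:,::-1])
E
```

```text
t: 6.65
ee_pos: [0.5304, -0.2439, 0.2579]
eef_rot: [-3.141, 0.0, -0.584]
wrist_force: [0.8, -0.7, -1.5]
grip_width: 0.0115
gripper_force: 58.5
```

View pics/w3z.png

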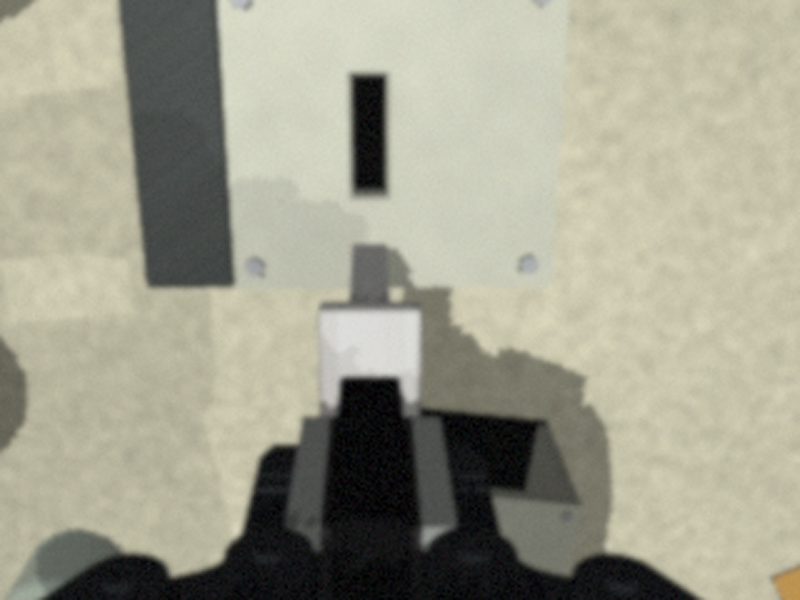

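The zoomed wrist view shows the slot at (351–389, 73–194), the collar's front edge at (319–421, 307) and the blade tip at v≈245. The dark lens block is on the left. I'll measure from these.

```bash
python3 - <<'E'
from h import *
import pickle
i,s=pickle.load(open('w3.pkl','rb'));im=cv2.imread('pics/w3.png')
g=cv2.cvtColor(im,cv2.COLOR_BGR2GRAY);x0,y0=295,98;c=g[y0:170,x0:345]
big=cv2.resize(c,None,fx=8,fy=8,interpolation=cv2.INTER_CUBIC)
m=(big<105).astype(np.uint8);ct=max(cv2.findContours(m,0,1)[0],key=cv2.contourArea)
p=(ct[:,0]+.5)/8-.5+[x0,y0]
P=plane(i,p,.11)[:,:2].astype(np.float32);r=cv2.minAreaRect(P*1000);print('slot',r)
M=cv2.boxPoints(r);d=M-M.mean(0)
e=np.array(s['ee_pos']);print('tcp',e,s['eef_rot'])
Z=lambda L:[(170+(u+.5)/2.5-.5,80+(v+.5)/2.5-.5) for u,v in L]
yaw=s['eef_rot'][2];ux=np.array([np.cos(yaw),np.sin(yaw)]);uy=np.array([-ux[1],ux[0]])
fz=e[2]-.1065
def rel(n,L,z):
    q=plane(i,Z(L),z)[:,:2]-e[:2];print(n,(q@ux*1000).round(2),(q@uy*1000).round(2))
rel('collar top +x edge (25,+-10)',[(319,307),(421,307)],fz+.076)
rel('collar bottom edge',[(319,303),(421,303)],fz+.070)
rel('tab base (12,+-6)',[(342,378),(398,378)],fz+.126)
rel('blade foot (15.5,+-2)',[(354,245),(387,245)],fz)
rel('blade (18,+-4.5)@6',[(354,245),(387,245)],fz+.006)
# plate side line yaw (dark/white boundary) at z=.11
q=plane(i,Z([(217,0),(233,284)]),.11);d=q[0]-q[1];print('plate edge yaw',np.degrees(np.arctan2(d[1],d[0])))
c=np.array(r[0])/1000-e[:2];print('slot rel tool',c@ux,c@uy)
E
```

```text
slot ((564.3524169921875, -265.9359436035156), (10.49484920501709, 37.01455307006836), 57.123043060302734)
tcp [ 0.53044235 -0.24377251  0.25801604] [-3.14146831e+00  1.13228797e-04 -5.83462764e-01]
collar top +x edge (25,+-10) [26.56 26.55] [ 9.48 -9.94]
collar bottom edge [25.18 25.18] [  9.84 -10.3 ]
tab base (12,+-6) [35. 35.] [ 3.47 -3.96]
blade foot (15.5,+-2) [16.78 16.78] [ 4.23 -4.92]
blade (18,+-4.5)@6 [18.52 18.52] [ 4.11 -4.8 ]
plate edge yaw -33.330905476410706
slot rel tool 0.040510194811384403 0.0001849195975252391
```

```bash
python3 -m creep '[0.006,-0.004,0,0.002, 0.014,-0.009,0,0.004, 0.022,-0.014,0,0.005, 0.029,-0.019,0,0.005, 0.0335,-0.0215,0,0.005, 0.0335,-0.0215,-0.01,0.005, 0.0335,-0.0215,-0.02,0.005, 0.0335,-0.0215,-0.029,0.005, 0.0335,-0.0215,-0.034,0.005, 0.0335,-0.0215,-0.034,0.005, 0.0335,-0.0215,-0.034,0.005, 0.0335,-0.0215,-0.034,0.005]'; python3 - <<'E'
from h import *
i=camera_info('wrist');im=camera('wrist');cv2.imwrite('pics/w4.png',im[:,:,::-1])
a=cv2.resize(im[120:210,260:380,::-1],(800,600),interpolation=cv2.INTER_CUBIC);cv2.imwrite('pics/w4z.png',a)
import pickle;pickle.dump((i,observe()),open('w4.pkl','wb'))
s=camera('scene')[:,:,::-1];cv2.imwrite('pics/s4.png',s);print(observe()['ee_pos'])
E
```

```text
t: 7.95
ee_pos: [0.564, -0.2662, 0.2245]
eef_rot: [-3.141, -0.001, -0.58]
wrist_force: [0.3, -0.4, -0.9]
grip_width: 0.0116
gripper_force: 58.5
[ 0.56392106 -0.26615878  0.22442555]
```

View pics/w4z.png

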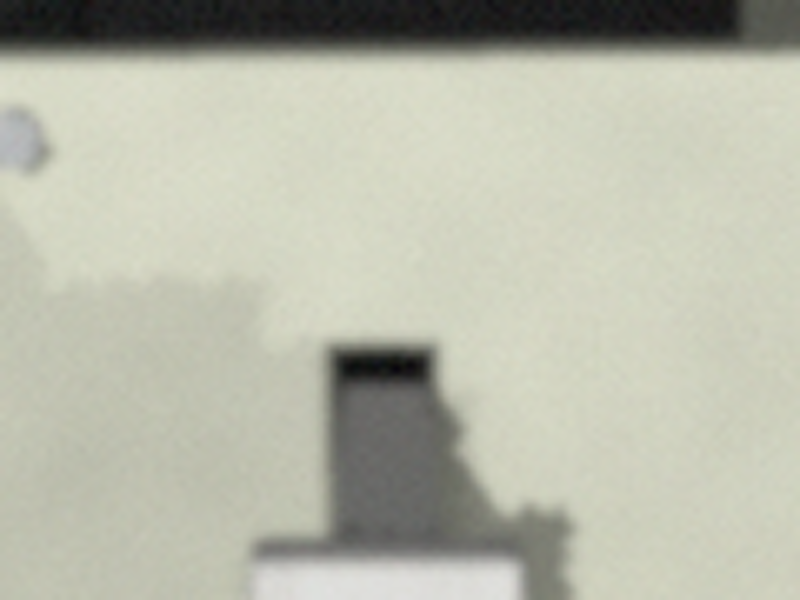

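The slot's near end shows at (330–435, v 347), with the blade end at v≈383 nested inside its width. I'll quantify that.

```bash
python3 - <<'E'
from h import *
import pickle
i,s=pickle.load(open('w4.pkl','rb'));a=cv2.cvtColor(cv2.imread('pics/w4z.png'),6).astype(int)
for v in(362,395,420,460): print(v,a[v-3:v+4,305:470:5].mean(0).astype(int).tolist())
print('col',a[330:400:4,365:400].mean(1).astype(int).tolist())
k=800/120
Z=lambda L:[(260+(u+.5)/k-.5,120+(v+.5)/k-.5) for u,v in L]
e=np.array(s['ee_pos']);yaw=s['eef_rot'][2];ux=np.array([np.cos(yaw),np.sin(yaw)]);uy=np.array([-ux[1],ux[0]]);fz=e[2]-.1065
def rel(n,L,z):
    q=plane(i,Z(L),z)[:,:2]-e[:2];print(n,(q@ux*1000).round(2),(q@uy*1000).round(2))
rel('slot end (19,+-5.5)',[(331,347),(435,347)],.11)
rel('blade (18,+-4.5)@6',[(334,382),(433,382)],fz+.006)
rel('collar bottom',[(254,541),(525,541)],fz+.07)
rel('collar top',[(254,556),(525,556)],fz+.076)
E
```

```text
362 [192, 187, 185, 172, 145, 112, 78, 49, 32, 25, 21, 23, 24, 23, 25, 23, 22, 23, 20, 26, 26, 20, 27, 34, 57, 95, 132, 168, 193, 203, 207, 207, 206]
395 [192, 190, 186, 174, 149, 121, 96, 84, 87, 95, 100, 102, 102, 103, 100, 100, 103, 103, 103, 103, 103, 101, 100, 98, 97, 101, 116, 142, 171, 187, 190, 193, 195]
420 [193, 190, 187, 176, 153, 127, 106, 96, 97, 102, 104, 104, 104, 105, 105, 104, 104, 104, 105, 105, 104, 105, 105, 105, 103, 101, 100, 101, 108, 121, 137, 159, 179]
460 [193, 191, 186, 176, 154, 130, 113, 105, 103, 103, 105, 102, 102, 107, 107, 105, 104, 105, 104, 104, 103, 104, 104, 104, 104, 104, 104, 104, 105, 111, 123, 138, 159]
col [204, 197, 179, 159, 127, 92, 61, 34, 23, 15, 19, 29, 48, 65, 82, 94, 101, 105]
slot end (19,+-5.5) [19.04 19.04] [ 5.99 -5.13]
blade (18,+-4.5)@6 [19.16 19.16] [ 5.36 -4.66]
collar bottom [25.25 25.25] [  9.82 -10.26]
collar top [26.29 26.28] [ 9.47 -9.9 ]
```

```bash
python3 -m creep '[-0.0005,0.0008,0,0, -0.0005,0.0008,-0.002,0, -0.0005,0.0008,-0.004,0, -0.0005,0.0008,-0.007,0, -0.0005,0.0008,-0.01,0, -0.0005,0.0008,-0.013,0, -0.0005,0.0008,-0.016,0, -0.0005,0.0008,-0.018,0, -0.0005,0.0008,-0.018,0, -0.0005,0.0008,-0.018,0]'
```

```text
t: 9.05
ee_pos: [0.5634, -0.2653, 0.2061]
eef_rot: [-3.142, -0.0, -0.58]
wrist_force: [0.4, -0.1, -1.3]
grip_width: 0.0116
gripper_force: 58.5
```

Foot is in the slot with no contact. Continuing down.

```bash
python3 -m creep '[0,0,-0.004,0, 0,0,-0.009,0, 0,0,-0.014,0, 0,0,-0.019,0, 0,0,-0.024,0, 0,0,-0.029,0, 0,0,-0.034,0, 0,0,-0.039,0, 0,0,-0.043,0, 0,0,-0.046,0, 0,0,-0.0475,0, 0,0,-0.0475,0, 0,0,-0.0475,0, 0,0,-0.0475,0]'; python3 - <<'E'
from h import *
i=camera_info('wrist');s=observe();w=camera('wrist');t=camera_info('scene');im=camera('scene')
cv2.imwrite('pics/s5.png',im[:,:,::-1])
r=lambda a:cv2.resize(a,(400,400),interpolation=cv2.INTER_CUBIC)
cv2.imwrite('pics/f5.png',np.hstack([r(w[130:230,268:368,::-1]),r(im[240:340,165:265,::-1])]))
import pickle;pickle.dump((i,s),open('w5.pkl','wb'))
E
```

```text
t: 10.45
ee_pos: [0.5634, -0.2654, 0.1587]
eef_rot: [-3.142, -0.0, -0.58]
wrist_force: [0.5, 0.3, -1.5]
grip_width: 0.0113
gripper_force: 58.5
```

View pics/f5.png

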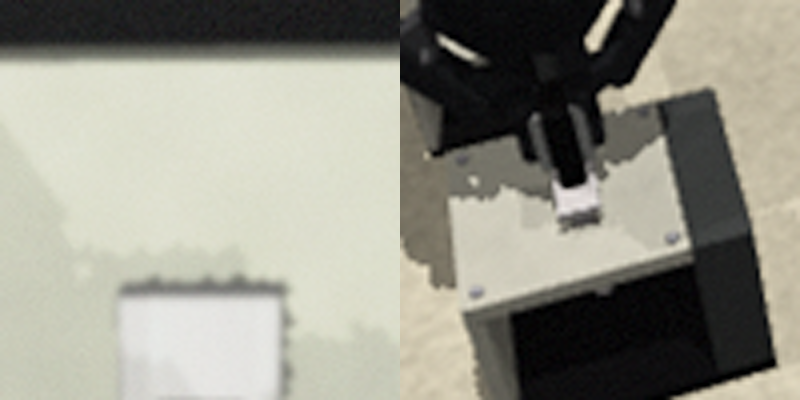

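The wrist view shows the collar centred just above the plate. The scene view shows the blade through the slot and the collar clear of the hood. Contact force is about zero, so I'm handing in.

```bash
python3 -c "
from rig import *
print(finish_job())"
```

```text
the job is handed in; nothing more can be done
None
```

I handed the job in at about 10.5 s with the cassette held still in the hood slot, turned so the sherd faces the lens, its foot about 52 mm above the table, its collar clear of the hood and almost no force on the slot; the sherd's height comes from the arm's measured pose, not from seeing it at the lens, and the verdict was not reported.

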